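Close and lock the battery hatch of a bench sound box

TASK

Slide the metal battery cover on top of the white speaker box fully shut, then push its sprung wing stud in gently, just until you feel it come down on the rubber pad underneath, and turn it a quarter turn clockwise (seen from above) until it locks; never force it if it will not turn freely. Let go so that the stud stays held down and turned, and do not crush the pad or disturb the things lying around the box.

Things in the scene. Friction and masses are not known exactly. Their poses are not given: they have to be found in the camera images.
- enclosure: white box fixed to the bench, 220 (x) x 280 (y) x 70 mm high; origin: centre of its underside, z up. On top: two flat round speakers on the +x half (14 mm high); on the -x half an aluminium cover, 70 (x) x 123 (y) x 4 mm, sliding along the box's y between rails 7.5 mm high; it closes towards +y. Shut, the stud's axis is at x -55, y +45 mm in this frame.
- cover (a joint): how far the cover is open, m: 0 shut against its end stop, 0.058 fully open (towards the box's -y). It stays where it is left; sliding takes about 2 N, e.g. by the stud's wing. The stud goes in only with the cover shut to within about 2 mm: else its tip lands on a hard plate after 1 mm.
- stud_grip (a point): centre of the stud's upright steel wing: 32 mm long (this point's x), 10 mm thick (y), 24 mm high. Under the wing a round head 34 mm across, 4 mm thick, then a thin sprung shank. The stud stands on the cover; when up this point is 44.5 mm above the box's top. At turn 0 the wing lies along the box's x (across the cover); locked, nearly along the box's y.
- stud_push (a joint): how far the stud is pushed down, m, 0 up. Spring: 3.5 N at first, +0.25 N/mm. The pin at its foot must pass a hidden shoulder before it can turn, at 8 to 18 mm, unknown. 0.5 mm deeper it meets a rubber pad (10 N/mm), a sudden rise: a total push of 11 to 15 N is right, over 22 N crushes it. Turned home and let go it rises 2 mm into a notch and stays 5 to 16 mm down; not caught, it returns to 0.
- stud_turn (a joint): angle of the stud, rad: 0 as the pin lines up with its slot (also the anticlockwise stop), growing clockwise seen from above, hard stop at 1.5. The pin enters its slot only below about 0.25; it drops into the locking notch beyond 1.2.
- pad (a joint): how far the hidden rubber pad under the stud is squeezed, m (0 free, crushed above 0.0018); the reading is as noisy as the others.
- clip (a joint): how far the hidden spring clip that holds the shoulder and the notch is twisted about the stud's axis, rad, clockwise positive, 0 at rest (4 N m per rad). It stays near 0 while the stud turns freely. A pin that is not yet below the shoulder stops at about 0.3 rad of turn and twists the clip: beyond 0.1 rad (0.4 N m) it is bent.
- multimeter: bystander: a grey hand meter lying flat, 150 x 75 x 34 mm; origin at the centre of its underside. Leave alone.
- flask: bystander: a white drinking bottle standing, 72 mm across, 210 mm high; origin at the centre of its underside. Leave alone.
- spool: bystander: a metal reel standing on end, 54 mm across, 50 mm high; origin at the centre of its underside. Leave alone.

How it is judged:
By the outcome, as a careful person would: the job done as asked, in the order asked, and still so for the second after the job is handed in, with the robot touching nothing.
It also fails if it takes over 56 s, if anything falls off the work surface, if the arm or the gripper's body presses on something with over 40 N, if the wrist force passes 120 N, or if a joint passes its speed limit or range.

ROBOT

A 7-joint arm with a two-finger parallel gripper is mounted at the origin on the work surface. World frame = base frame: x ahead of the robot, y to its left, z up, the work surface at z = 0. Lengths are in m, angles in rad, forces in N, time in s.
With the tool pointing down it reaches from about 0.4 to 0.875 m from the base axis. Payload 19.3 kg.
Tool frame: the origin (TCP) lies between the finger pads; the fingertips stand 17 mm ahead of it and the grasp point (between the pads) lies 2 mm behind it; z points along the fingers, x is the direction in which the jaws open and shut, and the axes are right-handed (so a half turn about z gives the same grasp; the last joint's range is limited). The gripper opens to 85 mm and grips with 20 to 120 N. Pads are 22 mm wide; open, the fingers measure 114 mm over their backs; the gripper's body (76 mm by 85 mm) begins 54 mm behind the grasp point. The pads swing forward as they close: fully open they stand 13 mm farther back than shut.
Start: joints at [-1.231, 0.521, -0.036, 1.599, 0.021, 1.021, -0.113], TCP at [0.249, 0.573, 0.248] pointing down, gripper open.
Joint ranges: [-2.91, 2.91], [-0.3, 2.13], [-1.5, 1.42], [0.17, 2.43], [-1.26, 4.41], [0.16, 1.93], [-2.52, 2.52]. Speed limits (rad/s): [1.89, 1.89, 2.39, 2.39, 3.01, 3.01, 3.01].

INTERFACE

Orientations are given as [roll, pitch, yaw] about the fixed x, y, z axes, in that order (R = Rz(yaw) Ry(pitch) Rx(roll)).
In Python, from workcell import bot gives the robot as it stands. The module is installed in compiled form; this text tells all that it offers.
- The arm moves only by the tool arm_command, never from a script. Its argument "targets" is a list of rows, each a list of 6 numbers: the shift along the tool's x, y, z in mm, then the turn, a rotation vector about the tool's x, y, z in degrees. In form: [[x, y, z, wx, wy, wz], ...]. A call has 1 to 8 rows; each row shifts and turns the pose as measured when the row begins, along the tool's axes as they then stand; what a row does not reach is not made up. A row lasts 1/10 s, in which the tool goes at most 50 mm and 8.59 degrees, less where a joint would pass 70% of its speed; a pose out of reach is approached as far as the arm can. A call is refused whole if a number of a shift passes 50 or a number of a turn 8.59, either way. A call with a gripper value outside its range is refused whole. "grip" is the opening in per cent of the stroke, from 0 (shut) to 100 (fully open), set as the call begins (left out, the last holds). The fingers move at their own pace and stop on an object; "grip_force" is the grip in N (left out, the last holds). Time passes only in rows, so rows that do not move let the fingers close. It gives the time, the measured TCP pose, the force and the opening at its end, in the units of the state.
- bot.observe(): the state, without advancing time (a new reading comes with each control period).
- bot.grab_frame(name): name is "scene" or "top" or "wrist"; returns a dict with "color" (384x512x3 uint8, red, green, blue), "depth" (384x512 float32, m along the optical axis (not along the pixel's ray), 0 where there is no reading), "fov_y" (degrees; the focal length in pixels is half the picture's height over the tangent of half this angle, whatever the lens; pixels are square), "cx", "cy" (the principal point, pixels), "R" (3x3) and "t" (3): a world point X has camera coordinates R X + t; the wrist camera has in their place "hand_eye" (4x4, takes a point from camera to tool coordinates, whose origin is the TCP and whose axes are the tool frame's). Camera axes: x right, y down, z forward; pixel columns grow to the right and rows downward; lengths in m; the calibration is good to about 2 mm. A picture is of the moment at which its call begins: read the wrist's pose just before it.
- bot.job_done(): hands the job in, once; it reports no verdict.
The state is a dict: "clock": time; "qpos": joint angles; "qd": joint speeds; "joint_efforts": joint torques, N m; "position": TCP position; "tool_rot": TCP orientation; "force": force on the tool from outside, world axes, zero at the start; "moment": the same for the moment, N m; "grip_width": finger opening in m.
Only numpy, scipy, OpenCV 4.12 (cv2) and the standard library are available. Lean on these libraries where they do the work, as an engineer would, in place of code of your own. Each camera call takes 0.05 s, during which the arm holds its last target. There are 200 camera calls.

## Working session

There is one attempt and no reset: what is moved stays moved. The work goes in short steps, Python scripts to look and compute and a tool call to move; the robot and the scene stay as the last step left them, time stands still between calls to the robot, and variables do not carry over. Pictures are saved under pics/ and viewed, about 8 in all and at most 12, crops included, and the job is handed in when it is done.

Besides the shell and the picture viewer there is one more tool, called after ">>>" in YAML: its name, and indented under it one key for each argument. arm_command: Moves the arm, as the interface text tells. Its arguments: {"type":"object","properties":{"targets":{"type":"array"},"grip":{"type":"number"},"grip_force":{"type":"number"}},"required":["targets"]}

```bash
mkdir -p pics
cat > h.py <<'E'
import numpy as np, cv2
from workcell import bot
from scipy.spatial.transform import Rotation as Ro
def grab(n):
    o=bot.observe(); f=bot.grab_frame(n)
    if n=="wrist":
        T=np.eye(4);T[:3,:3]=Ro.from_euler('xyz',o['tool_rot']).as_matrix();T[:3,3]=o['position']
        f['C']=T@np.array(f['hand_eye'])
    else:
        C=np.eye(4);R=np.array(f['R']);C[:3,:3]=R.T;C[:3,3]=-R.T@np.array(f['t']);f['C']=C
    f['f']=192/np.tan(np.radians(f['fov_y'])/2)
    return f
def save(f,name): cv2.imwrite('pics/'+name,cv2.cvtColor(f['color'],cv2.COLOR_RGB2BGR))
def cloud(f):
    v,u=np.mgrid[:384,:512];d=f['depth']
    P=np.stack([(u-f['cx'])/f['f']*d,(v-f['cy'])/f['f']*d,d],-1)
    W=P@f['C'][:3,:3].T+f['C'][:3,3]; W[d<=0]=np.nan; return W
def ray(f,u,v,z):
    d=f['C'][:3,:3]@np.array([(u-f['cx'])/f['f'],(v-f['cy'])/f['f'],1]);c=f['C'][:3,3]
    return c+d*(z-c[2])/d[2]
E
python3 - <<'E'
from h import *
o=bot.observe(); print({k:np.round(v,3) if not isinstance(v,dict) else v for k,v in o.items()})
a=grab('top');b=grab('scene');save(a,'top.png');save(b,'scene.png')
print(a['C'].round(3),b['C'].round(3),a['f'])
E
```

```text
{'clock': np.float64(0.0), 'qpos': array([-1.231,  0.522, -0.036,  1.6  ,  0.021,  1.021, -0.113]), 'qd': array([ 0.   , -0.   , -0.   , -0.002, -0.   , -0.   ,  0.001]), 'joint_efforts': array([ 1.0000e-03, -9.2711e+01,  1.9810e+00, -3.6992e+01,  1.8000e-02,
        8.0000e-03,  0.0000e+00]), 'position': array([0.249, 0.573, 0.248]), 'tool_rot': array([3.142e+00, 1.000e-03, 1.161e+00]), 'force': array([-0.19 , -0.108, -0.553]), 'moment': array([-0.04 ,  0.022,  0.049]), 'grip_width': np.float64(0.085)}
[[-0.029 -0.989  0.142  0.489]
 [-0.999  0.026 -0.018  0.031]
 [ 0.014 -0.142 -0.99   0.826]
 [ 0.     0.     0.     1.   ]] [[-0.798  0.475 -0.372  1.025]
 [ 0.603  0.618 -0.504  0.581]
 [-0.01  -0.627 -0.779  0.947]
 [ 0.     0.     0.     1.   ]] 372.5139235765112
```

View pics/top.png

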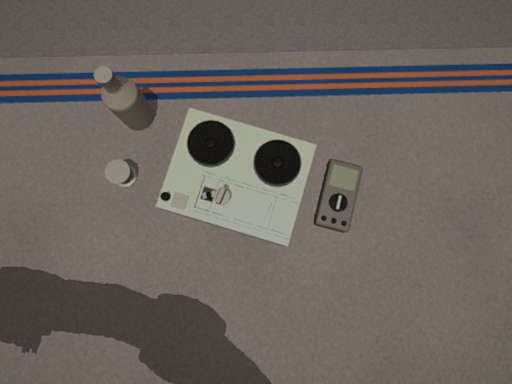

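View pics/scene.png

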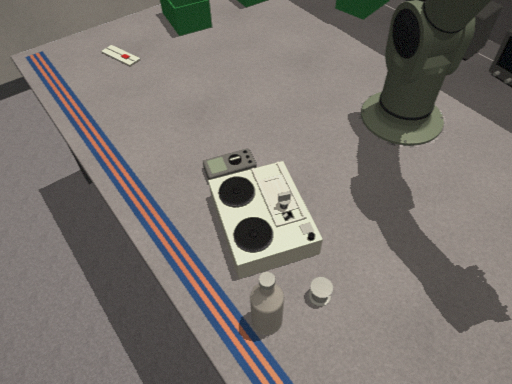

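Run:
```python
from h import *
a=grab('top');W=cloud(a);z=W[...,2]
m=((z>.06)&(z<.09)); m[:, :140]=0; m[:,325:]=0; m[:100]=0; m[260:]=0
n,l,s,c=cv2.connectedComponentsWithStats(m.astype(np.uint8));i=1+s[1:,4].argmax()
p=W[l==i];print(len(p),np.median(p[:,2]))
r=cv2.minAreaRect(p[:,:2].astype(np.float32)*1000);print(r)
# colour-based: box top via ray at z .07
col=cv2.cvtColor(a['color'],cv2.COLOR_RGB2HSV)
ys,xs=np.nonzero(l==i)
q=np.array([ray(a,u,v,.07)[:2] for u,v in zip(xs,ys)],np.float32)*1000
print(cv2.minAreaRect(q))
sub=(z>.095)&(z<.14);sub[:,:190]=0;sub[:,260:]=0;sub[:175]=0;sub[215:]=0
p=W[sub];print('stud',len(p),p.mean(0),p.min(0),p.max(0)); 
print(cv2.minAreaRect(p[:,:2].astype(np.float32)*1000))
f=a['color'][165:245,150:300];cv2.imwrite('pics/crop.png',cv2.cvtColor(cv2.resize(f,None,fx=5,fy=5,interpolation=2),cv2.COLOR_RGB2BGR))
```

```text
13798 0.07154303369886428
((636.8236083984375, 59.59342956542969), (280.5366516113281, 220.61402893066406), 71.75912475585938)
((636.3804931640625, 59.39142608642578), (279.8570861816406, 220.26614379882812), 71.73177337646484)
stud 235 [0.58776741 0.08938558 0.11223714] [0.57303061 0.07466651 0.09833849] [0.60579794 0.10662213 0.12877605]
((588.333740234375, 90.47601318359375), (32.507598876953125, 31.758705139160156), 69.71824645996094)
```

View pics/crop.png

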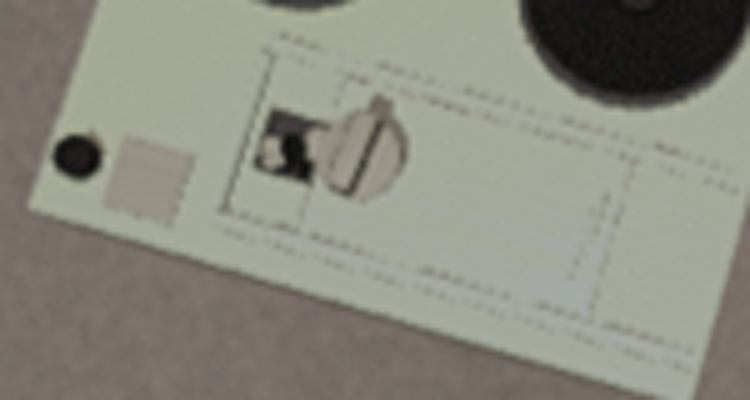

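>>> arm_command:
  targets:
    - [-26, 42, 0, 0, 0, 0]
    - [-26, 42, 0, 0, 0, 0]
    - [-26, 42, 0, 0, 0, 0]
    - [-26, 42, 0, 0, 0, 0]
    - [-26, 42, 0, 0, 0, 0]
    - [-26, 42, 0, 0, 0, 0]
    - [-26, 42, 0, 0, 0, 0]
    - [-26, 42, 0, 0, 0, -2]
  grip: 50
  grip_force: 50

```text
clock: 0.95
position: [0.4737, 0.2474, 0.2456]
tool_rot: [-3.139, 0.002, 1.208]
force: [1.2, 1.4, -0.9]
grip_width: 0.0426
```

>>> arm_command:
  targets:
    - [-21, 32, 0, 0, 0, -1]
    - [-21, 32, 0, 0, 0, -1]
    - [-21, 32, 0, 0, 0, 0]
    - [-21, 32, 0, 0, 0, 0]
    - [-15, 22, 0, 0, 0, 0]
    - [0, 0, 0, 0, 0, 0]
    - [0, 0, 0, 0, 0, 0]

```text
clock: 1.65
position: [0.5882, 0.0896, 0.2444]
tool_rot: [-3.139, 0.004, 1.236]
force: [-0.0, 0.2, 0.1]
grip_width: 0.0425
```

Run:
```python
from h import *
o=bot.observe();print(o['position'],o['tool_rot'],o['qpos'],o['force'],o['moment'])
w=grab('wrist');save(w,'w1.png');W=cloud(w);z=W[...,2]
m=(z>.107)&(z<.135)&(np.hypot(W[...,0]-.588,W[...,1]-.09)<.04)
p=W[m];print(len(p),p.mean(0),p.min(0),p.max(0),cv2.minAreaRect((p[p[:,2]>.12][:,:2]*1000).astype(np.float32)))
a=grab('top');Z=cloud(a);q=Z[(Z[...,2]>.115)&(np.hypot(Z[...,0]-.588,Z[...,1]-.09)<.03)];print('top',len(q))
h=W[(z>.06)&(z<.08)];print(np.median(h[:,2]), np.percentile(z[m],95))
```

```text
[0.58818875 0.08960339 0.2443857 ] [-3.13887283  0.00415547  1.23608843] [-0.30678416  0.48106443  0.07820697  1.68699621 -0.04111651  0.97971718
  1.02174047] [-0.00614398  0.1789421   0.10741014] [-0.00778856 -0.00519215 -0.03823384]
472 [0.58869533 0.09146589 0.12520914] [0.57472705 0.08085358 0.10704204] [0.60606177 0.10096845 0.12955712] ((590.6480712890625, 90.79306030273438), (9.99173641204834, 32.205623626708984), 66.44942474365234)
top 4905
0.0707238427335386 0.1275280758621014
```

View pics/w1.png

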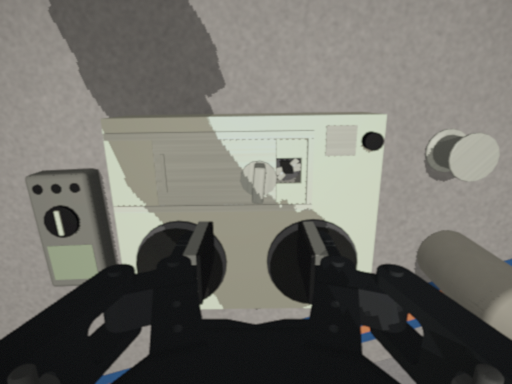

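>>> arm_command:
  targets:
    - [1.5, 1, 20, 0, 0, 4.4]
    - [0, 0, 25, 0, 0, 0]
    - [0, 0, 25, 0, 0, 0]
    - [0, 0, 20, 0, 0, 0]
    - [0, 0, 14, 0, 0, 0]
    - [0, 0, 0, 0, 0, 0]
    - [0, 0, 0, 0, 0, 0]
  grip: 35

```text
clock: 2.45
position: [0.5864, 0.0998, 0.1388]
tool_rot: [-3.139, 0.001, 1.168]
force: [-0.4, -0.6, 0.6]
grip_width: 0.03
```

Run:
```python
from h import *
o=bot.observe();print(o['position'],o['tool_rot'],o['force'])
w=grab('wrist');save(w,'w2.png');W=cloud(w);z=W[...,2]
m=(z>.118)&(z<.132)&(np.hypot(W[...,0]-.589,W[...,1]-.09)<.025)
p=W[m];print(len(p),p.mean(0),cv2.minAreaRect((p[:,:2]*1000).astype(np.float32)),np.median(p[:,2]))
m=(z>.095)&(z<.105)&(np.hypot(W[...,0]-.589,W[...,1]-.09)<.025)
print(cv2.minEnclosingCircle((W[m][:,:2]*1000).astype(np.float32)))
b=grab('scene');W=cloud(b);z=W[...,2]
cv2.imwrite('pics/s2.png',cv2.cvtColor(np.vstack([cv2.resize(w['color'],(768,576))[:300],cv2.resize(b['color'][150:270,200:360],(768,576),interpolation=2)[:290]]),cv2.COLOR_RGB2BGR))
```

```text
[0.58641136 0.09983999 0.13876088] [-3.13934835e+00  6.17965465e-04  1.16808377e+00] [-0.40240432 -0.57758278  0.60952939]
1360 [0.58715356 0.09167654 0.12640675] ((585.9476318359375, 96.85458374023438), (37.918243408203125, 35.692378997802734), 5.405481338500977) 0.12651095797462103
((590.5955810546875, 90.77760314941406), 17.012025833129883)
```

View pics/s2.png

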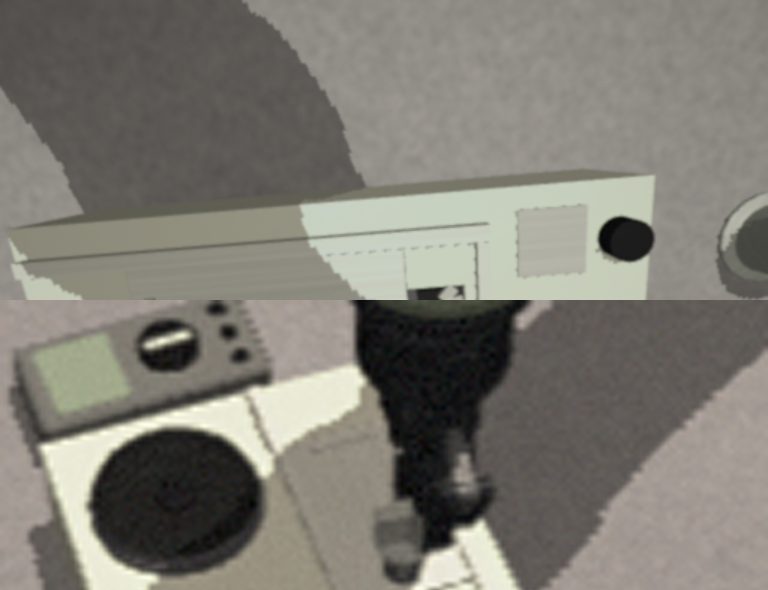

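>>> arm_command:
  targets:
    - [-4, 4, 0, 0, 0, 0.4]
    - [-3, 3, 0, 0, 0, 0]
    - [0, 0, 0, 0, 0, 0]
    - [0, 0, 0, 0, 0, 0]

```text
clock: 2.95
position: [0.5917, 0.0896, 0.1414]
tool_rot: [3.14, -0.002, 1.16]
force: [-0.3, -0.8, 0.6]
grip_width: 0.0298
```

>>> arm_command:
  targets:
    - [0.5, -1.5, 5, 0, 0, 0]
    - [0, 0, 5, 0, 0, 0]
    - [0, 0, 4, 0, 0, 0]
    - [0, 0, 0, 0, 0, 0]
    - [0, 0, 0, 0, 0, 0]

```text
clock: 3.45
position: [0.5901, 0.0909, 0.1258]
tool_rot: [3.141, -0.002, 1.16]
force: [0.5, -0.8, 0.2]
grip_width: 0.0301
```

>>> arm_command:
  targets:
    - [0, 0, 2, 0, 0, 0]
    - [0, 0, 0, 0, 0, 0]
    - [0, 0, 0, 0, 0, 0]
    - [0, 0, 0, 0, 0, 0]
    - [0, 0, 0, 0, 0, 0]
    - [0, 0, 0, 0, 0, 0]
    - [0, 0, 0, 0, 0, 0]
    - [0, 0, 0, 0, 0, 0]
  grip: 0
  grip_force: 50

```text
clock: 4.25
position: [0.5901, 0.091, 0.1237]
tool_rot: [3.141, -0.001, 1.16]
force: [-0.3, -1.1, -1.7]
grip_width: 0.0093
```

>>> arm_command:
  targets:
    - [4, -0.4, 0, 0, 0, 0]
    - [4, -0.4, 0, 0, 0, 0]
    - [4, -0.4, 0, 0, 0, 0]
    - [4, -0.4, 0, 0, 0, 0]
    - [4, -0.4, 0, 0, 0, 0]
    - [4, -0.4, 0, 0, 0, 0]

```text
clock: 4.85
position: [0.5979, 0.1146, 0.1237]
tool_rot: [3.141, 0.0, 1.159]
force: [-0.1, -3.3, -0.5]
grip_width: 0.009
```

>>> arm_command:
  targets:
    - [1.5, -0.1, 0, 0, 0, 0]
    - [1.5, -0.1, 0, 0, 0, 0]
    - [1, -0.1, 0, 0, 0, 0]
    - [0, 0, 0, 0, 0, 0]

```text
clock: 5.25
position: [0.5996, 0.1195, 0.1237]
tool_rot: [3.141, -0.0, 1.16]
force: [-0.1, -1.5, 0.2]
grip_width: 0.009
```

>>> arm_command:
  targets:
    - [1, -0.1, 0, 0, 0, 0]
    - [1, -0.1, 0, 0, 0, 0]

```text
clock: 5.45
position: [0.6, 0.1208, 0.1236]
tool_rot: [3.141, 0.001, 1.159]
force: [-2.1, -6.3, 0.9]
grip_width: 0.009
```

>>> arm_command:
  targets:
    - [1, -0.1, 0, 0, 0, 0]
    - [1, -0.1, 0, 0, 0, 0]

```text
clock: 5.65
position: [0.6001, 0.1209, 0.1236]
tool_rot: [-3.141, 0.003, 1.158]
force: [-2.4, -6.6, 2.4]
grip_width: 0.0089
```

>>> arm_command:
  targets:
    - [0, 0, 0, 0, 0, 0]
    - [0, 0, 0, 0, 0, 0]

```text
clock: 5.85
position: [0.5999, 0.1206, 0.1237]
tool_rot: [-3.141, 0.004, 1.158]
force: [-0.8, -1.8, -0.8]
grip_width: 0.009
```

Run:
```python
from h import *
o=bot.observe();print(o['position'],o['force'],o['moment'],o['qpos'][6]);print(sorted(o))
```

```text
[0.59994814 0.12062505 0.12365185] [-0.75924794 -1.83713335 -0.76164716] [-0.27461072  0.07807151  0.02981562] 0.9191871737436577
['clock', 'force', 'grip_width', 'joint_efforts', 'moment', 'position', 'qd', 'qpos', 'tool_rot']
```

>>> arm_command:
  targets:
    - [0, 0, 1, 0, 0, 0]
    - [0, 0, 1, 0, 0, 0]
    - [0, 0, 1, 0, 0, 0]

```text
clock: 6.15
position: [0.6001, 0.1206, 0.1209]
tool_rot: [-3.141, 0.003, 1.158]
force: [-1.7, -3.0, 3.2]
grip_width: 0.0086
```

>>> arm_command:
  targets:
    - [0, 0, 1.5, 0, 0, 0]
    - [0, 0, 1.5, 0, 0, 0]
    - [0, 0, 1, 0, 0, 0]

```text
clock: 6.45
position: [0.6, 0.1207, 0.1167]
tool_rot: [-3.141, 0.003, 1.158]
force: [-2.0, -3.2, 4.6]
grip_width: 0.0086
```

>>> arm_command:
  targets:
    - [0, 0, 0.8, 0, 0, 0]
    - [0, 0, 0.6, 0, 0, 0]

```text
clock: 6.65
position: [0.6001, 0.1207, 0.1151]
tool_rot: [-3.141, 0.003, 1.158]
force: [-1.6, -3.4, 5.0]
grip_width: 0.0087
```

>>> arm_command:
  targets:
    - [0, 0, 0.6, 0, 0, 0]
    - [0, 0, 0.6, 0, 0, 0]

```text
clock: 6.85
position: [0.6001, 0.1207, 0.1139]
tool_rot: [-3.141, 0.003, 1.158]
force: [-1.7, -1.9, 4.5]
grip_width: 0.0087
```

>>> arm_command:
  targets:
    - [0, 0, 0.6, 0, 0, 0]
    - [0, 0, 0.6, 0, 0, 0]

```text
clock: 7.05
position: [0.6001, 0.1207, 0.1127]
tool_rot: [-3.141, 0.003, 1.158]
force: [-2.9, -2.2, 6.3]
grip_width: 0.0089
```

>>> arm_command:
  targets:
    - [0, 0, 0.5, 0, 0, 0]
    - [0, 0, 0.4, 0, 0, 0]

```text
clock: 7.25
position: [0.6001, 0.1207, 0.1118]
tool_rot: [-3.142, 0.003, 1.158]
force: [-2.6, -2.7, 5.9]
grip_width: 0.0087
```

>>> arm_command:
  targets:
    - [0, 0, 0.5, 0, 0, 0]
    - [0, 0, 0.4, 0, 0, 0]

```text
clock: 7.45
position: [0.6001, 0.1206, 0.111]
tool_rot: [-3.142, 0.003, 1.157]
force: [-2.7, -2.8, 6.0]
grip_width: 0.009
```

>>> arm_command:
  targets:
    - [0, 0, 0.5, 0, 0, 0]
    - [0, 0, 0.4, 0, 0, 0]

```text
clock: 7.65
position: [0.6001, 0.1206, 0.1102]
tool_rot: [3.142, 0.003, 1.157]
force: [-2.8, -2.2, 5.4]
grip_width: 0.0088
```

>>> arm_command:
  targets:
    - [0, 0, 0.5, 0, 0, 0]

```text
clock: 7.75
position: [0.6001, 0.1206, 0.1097]
tool_rot: [3.142, 0.003, 1.157]
force: [-2.9, -2.7, 6.6]
grip_width: 0.0086
```

>>> arm_command:
  targets:
    - [0, 0, 0.5, 0, 0, 0]

```text
clock: 7.85
position: [0.6001, 0.1207, 0.1093]
tool_rot: [3.142, 0.003, 1.157]
force: [-3.4, -2.5, 6.3]
grip_width: 0.0087
```

>>> arm_command:
  targets:
    - [0, 0, 0.5, 0, 0, 0]

```text
clock: 7.95
position: [0.6001, 0.1206, 0.1089]
tool_rot: [3.142, 0.003, 1.157]
force: [-3.0, -2.4, 6.9]
grip_width: 0.0089
```

>>> arm_command:
  targets:
    - [0, 0, 0.5, 0, 0, 0]

```text
clock: 8.05
position: [0.6001, 0.1206, 0.1084]
tool_rot: [3.142, 0.003, 1.157]
force: [-2.3, -3.5, 6.2]
grip_width: 0.0088
```

>>> arm_command:
  targets:
    - [0, 0, 0.5, 0, 0, 0]

```text
clock: 8.15
position: [0.6001, 0.1206, 0.108]
tool_rot: [3.142, 0.003, 1.157]
force: [-2.6, -3.2, 7.3]
grip_width: 0.009
```

>>> arm_command:
  targets:
    - [0, 0, 0.5, 0, 0, 0]

```text
clock: 8.25
position: [0.6001, 0.1206, 0.1076]
tool_rot: [3.142, 0.003, 1.157]
force: [-3.6, -3.1, 6.3]
grip_width: 0.0092
```

>>> arm_command:
  targets:
    - [0, 0, 0.5, 0, 0, 0]

```text
clock: 8.35
position: [0.6001, 0.1207, 0.1072]
tool_rot: [3.141, 0.003, 1.157]
force: [-2.6, -3.1, 9.2]
grip_width: 0.0086
```

>>> arm_command:
  targets:
    - [0, 0, 0.5, 0, 0, 0]

```text
clock: 8.45
position: [0.6002, 0.1207, 0.1069]
tool_rot: [3.141, 0.003, 1.157]
force: [-4.5, -2.4, 9.5]
grip_width: 0.0092
```

>>> arm_command:
  targets:
    - [0, 0, 0.5, 0, 0, 0]

```text
clock: 8.55
position: [0.6002, 0.1206, 0.1067]
tool_rot: [3.141, 0.002, 1.157]
force: [-4.8, -3.4, 11.9]
grip_width: 0.0087
```

>>> arm_command:
  targets:
    - [0, 0, 0.4, 0, 0, 0]

```text
clock: 8.65
position: [0.6001, 0.1206, 0.1066]
tool_rot: [3.141, 0.002, 1.157]
force: [-5.2, -2.9, 12.3]
grip_width: 0.0087
```

>>> arm_command:
  targets:
    - [0, 0, 0.3, 0, 0, 4]
    - [0, 0, 0.3, 0, 0, 4]

```text
clock: 8.85
position: [0.6002, 0.1207, 0.1067]
tool_rot: [3.141, 0.002, 1.015]
force: [-3.9, -2.3, 10.2]
grip_width: 0.0084
```

Run:
```python
from h import *
o=bot.observe();print(o['position'],o['tool_rot'],o['force'],o['moment'],o['qpos'][6])
```

```text
[0.60015364 0.12065817 0.10670411] [3.14119529e+00 1.74173317e-03 1.01455204e+00] [-3.88180641 -2.33513815 10.18851803] [-0.69680423  1.12039619 -0.0150391 ] 0.8102354013848153
```

>>> arm_command:
  targets:
    - [0, 0, 0.4, 0, 0, 3]
    - [0, 0, 0.4, 0, 0, 3]

```text
clock: 9.05
position: [0.6002, 0.1207, 0.1067]
tool_rot: [3.141, 0.001, 0.905]
force: [-5.6, -2.4, 11.5]
grip_width: 0.0088
```

Run:
```python
from h import *
o=bot.observe();print(o['position'],o['tool_rot'],o['force'],o['moment'],o['qpos'][6])
```

```text
[0.60019345 0.12068659 0.10666044] [3.14094607e+00 1.30336275e-03 9.04621935e-01] [-5.58993409 -2.36672904 11.52891583] [-0.79693101  1.19339702  0.02253317] 0.7253044518714533
```

>>> arm_command:
  targets:
    - [0, 0, 0.4, 0, 0, 2]
    - [0, 0, 0.4, 0, 0, 2]

```text
clock: 9.25
position: [0.6002, 0.1207, 0.1066]
tool_rot: [3.141, 0.001, 0.831]
force: [-5.4, -2.4, 11.1]
grip_width: 0.0086
```

Run:
```python
from h import *
o=bot.observe();print(o['position'],o['tool_rot'],o['force'],o['moment'],o['qpos'][6])
```

```text
[0.60016364 0.12068702 0.10657151] [3.14080229e+00 1.08093332e-03 8.31048524e-01] [-5.35877564 -2.41795526 11.11259886] [-0.55386661  1.0734093   0.06246805] 0.6684829285059067
```

>>> arm_command:
  targets:
    - [0, 0, 0.4, 0, 0, 5]
    - [0, 0, 0.4, 0, 0, 5]
    - [0, 0, 0.4, 0, 0, 5]

```text
clock: 9.55
position: [0.6002, 0.1207, 0.1066]
tool_rot: [3.141, 0.0, 0.56]
force: [-4.9, -3.5, 11.8]
grip_width: 0.0086
```

Run:
```python
from h import *
o=bot.observe();print(o['position'],o['tool_rot'],o['force'],o['moment'],o['qpos'][6])
```

```text
[0.60022807 0.12073157 0.10660289] [3.14098623e+00 4.83242605e-05 5.60347649e-01] [-4.85908279 -3.48582103 11.77230535] [-0.7094224   1.30794188  0.03948157] 0.4600926762541653
```

>>> arm_command:
  targets:
    - [0, 0, 0.4, 0, 0, 5]
    - [0, 0, 0.4, 0, 0, 5]
    - [0, 0, 0.4, 0, 0, 5]

```text
clock: 9.85
position: [0.6003, 0.1207, 0.1066]
tool_rot: [3.141, -0.001, 0.287]
force: [-5.3, -1.9, 12.7]
grip_width: 0.0087
```

Run:
```python
from h import *
o=bot.observe();print(o['position'],o['tool_rot'],o['force'],o['moment'],o['qpos'][6])
```

```text
[0.60027472 0.12070933 0.10656655] [ 3.14135049e+00 -7.05049899e-04  2.87380803e-01] [-5.3038314  -1.94772804 12.70626851] [-0.64355411  1.08822386  0.01818386] 0.2504714625831562
```

>>> arm_command:
  targets:
    - [0, 0, 0.3, 0, 0, 5]
    - [0, 0, 0.3, 0, 0, 5]
    - [0, 0, 0.3, 0, 0, 5]
    - [0, 0, 0.3, 0, 0, 4]

```text
clock: 10.25
position: [0.6003, 0.1207, 0.1067]
tool_rot: [-3.141, -0.001, -0.059]
force: [-4.1, -3.4, 10.8]
grip_width: 0.009
```

Run:
```python
from h import *
o=bot.observe();print(o['position'],o['tool_rot'],o['force'],o['moment'],o['qpos'][6])
```

```text
[0.60032124 0.12074785 0.10672033] [-3.14101143e+00 -1.32508388e-03 -5.88072554e-02] [-4.09591962 -3.40574534 10.79678957] [-0.69169595  1.09024712 -0.0393386 ] -0.015522499600663467
```

>>> arm_command:
  targets:
    - [0, 0, 0.3, 0, 0, 3]
    - [0, 0, 0.3, 0, 0, 2]

```text
clock: 10.45
position: [0.6003, 0.1207, 0.1067]
tool_rot: [-3.141, -0.002, -0.151]
force: [-4.1, -2.5, 10.8]
grip_width: 0.0087
```

Run:
```python
from h import *
o=bot.observe();print(o['position'],o['tool_rot'],o['force'],o['moment'],o['qpos'][6])
```

```text
[0.60033896 0.12073213 0.10669983] [-3.14086394e+00 -1.52739393e-03 -1.51170013e-01] [-4.08400424 -2.47707698 10.83551172] [-0.67989558  1.20374621  0.03702786] -0.08662358275576794
```

>>> arm_command:
  targets:
    - [0, 0, 0, 0, 0, 1.5]
    - [0, 0, -0.6, 0, 0, 0]
    - [0, 0, -0.6, 0, 0, 0]
    - [0, 0, -0.5, 0, 0, 0]

```text
clock: 10.85
position: [0.6002, 0.1207, 0.1088]
tool_rot: [-3.141, -0.002, -0.18]
force: [-2.9, -2.5, 5.1]
grip_width: 0.0091
```

>>> arm_command:
  targets:
    - [0, 0, -0.5, 0, 0, 0]
    - [0, 0, -0.3, 0, 0, 0]

```text
clock: 11.05
position: [0.6002, 0.1207, 0.1097]
tool_rot: [-3.141, -0.002, -0.18]
force: [-2.7, -3.4, 6.0]
grip_width: 0.0092
```

>>> arm_command:
  targets:
    - [0, 0, -0.3, 0, 0, 0]
    - [0, 0, -0.3, 0, 0, 0]

```text
clock: 11.25
position: [0.6002, 0.1207, 0.1103]
tool_rot: [-3.141, -0.002, -0.179]
force: [-1.6, -2.3, 4.2]
grip_width: 0.0087
```

>>> arm_command:
  targets:
    - [0, 0, -0.3, 0, 0, 0]

```text
clock: 11.35
position: [0.6001, 0.1208, 0.1105]
tool_rot: [-3.141, -0.002, -0.179]
force: [-0.8, -3.0, -0.1]
grip_width: 0.0087
```

>>> arm_command:
  targets:
    - [0, 0, 0, 0, 0, 0]
    - [0, 0, 0, 0, 0, 0]
    - [0, 0, 0, 0, 0, 0]
    - [0, 0, 0, 0, 0, 0]
    - [0, 0, 0, 0, 0, 0]
  grip: 35

```text
clock: 11.85
position: [0.6006, 0.1221, 0.1101]
tool_rot: [-3.14, -0.003, -0.178]
force: [-0.9, 0.1, -0.6]
grip_width: 0.0296
```

>>> arm_command:
  targets:
    - [0, 0, -5, 0, 0, 0]
    - [0, 0, -10, 0, 0, 0]
    - [0, 0, -20, 0, 0, 0]
    - [0, 0, -30, 0, 0, 0]
    - [0, 0, -30, 0, 0, 0]
    - [0, 0, -30, 0, 0, 0]
    - [0, 0, 0, 0, 0, 0]
    - [0, 0, 0, 0, 0, 0]

```text
clock: 12.65
position: [0.6002, 0.1214, 0.2446]
tool_rot: [-3.139, -0.004, -0.179]
force: [-0.7, -0.3, 0.2]
grip_width: 0.0299
```

Run:
```python
from h import *
o=bot.observe();print(o['position'],o['tool_rot'],o['force'])
w=grab('wrist');save(w,'w3.png');W=cloud(w);z=W[...,2]
m=(z>.098)&(z<.135)&(np.hypot(W[...,0]-.600,W[...,1]-.12)<.025)
p=W[m];print(len(p),p.mean(0),np.percentile(p[:,2],90),cv2.minAreaRect((p[p[:,2]>.108][:,:2]*1000).astype(np.float32)))
```

```text
[0.60016781 0.12139836 0.24464505] [-3.13937091 -0.00446009 -0.17912037] [-0.65699197 -0.29721661  0.20976445]
409 [0.60085033 0.12154216 0.11269981] 0.11429050194333089 ((600.6587524414062, 120.1009750366211), (31.704471588134766, 9.015237808227539), 79.50444030761719)
```

View pics/w3.png

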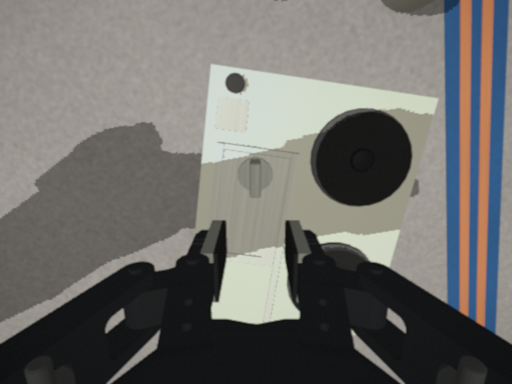

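```bash
python3 -c "
from workcell import bot
print(bot.job_done())"
```

```text
the job is handed in; nothing more can be done
None
```

I slid the cover shut, pushed the stud down to the rubber pad, turned it clockwise and let go; the stud is locked. I handed the job in at about 12.7 s of the 56 s limit.

- **Cover:** it moved about 31 mm until a firm end stop (about 7 N). In the box frame that puts the stud at y of about +46.6 mm, against +45 mm expected. The difference is within the calibration error, and the stud went in, which it does only with the cover within about 2 mm of shut.
- **Push:** the pad's sudden rise came at about 16.5 mm down. I held a total push of about 11 to 13.5 N while turning.
- **Turn:** it turned freely, with a vertical moment under about 0.07 N m at every reading.
- **Locking:** on raising the tool, the spring load left it at about 13 mm down, where the notch caught the stud.
- **Last check (wrist camera, gripper clear):** the wing is still about 13 mm down and turned about 1.43 rad, so it is held. The tool force is about zero.
- **Disagreements:** the notch caught after a rise of about 3.5 mm from the pressed position. I expected about 3 mm: the 2 mm rise plus the 0.5 mm pad gap and the squeeze. This could be a slight slip in the grip. The tool also drifted about 10 mm sideways on the first descent; I corrected this before gripping.
- **Bystanders:** the arm's path stayed clear of the meter, bottle and reel, and I saw no contact. I did not re-measure their positions at the end.

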